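# Inspect a plaster rosette under the hand lens

### The arm

A 7-joint arm with a two-finger parallel gripper is mounted at the origin on the work surface. World frame = base frame: x ahead of the robot, y to its left, z up, the work surface at z = 0. Lengths are in m, angles in rad, forces in N, time in s.
With the tool pointing down it reaches from about 0.4 to 0.85 m from the base axis. Payload 4.5 kg.
Tool frame: the origin (TCP) lies at the very end of the fingers, on their centre line; the grasp point (between the pads) lies 19 mm behind it (env.tcp_to_grasp is the distance from the TCP to the grasp point, in m); z points along the fingers, y is the line along which they close (so a half turn about z gives the same grasp; the last joint's range is limited). The gripper opens to 85 mm and grips with 20 to 120 N. Pads are 22 mm wide; open, the fingers measure 114 mm over their backs; the gripper's body (76 mm by 85 mm) begins 54 mm behind the grasp point. The pads swing forward as they close: fully open they stand 13 mm farther back than shut.
Start: joints at [1.206, 0.689, -0.195, 1.565, 0.157, 0.902, -0.215], TCP at [0.243, -0.576, 0.231] pointing down, gripper open.
Joint ranges: [-3.01, 3.01], [-0.46, 2.08], [-1.47, 1.51], [0.13, 2.56], [-1, 4.14], [0.04, 2.09], [-2.66, 2.66]. Speed limits (rad/s): [2.57, 2.57, 3.14, 3.14, 3.14, 3.14, 3.14].

### API

Orientations are given as a rotation vector (axis times angle).
In Python, from station import env gives the robot as it stands. The module is installed in compiled form; this text tells all that it offers.
- The arm moves only by the tool apply_moves, never from a script. Its argument "moves" is a list of rows, each an object of numbers: "dx", "dy", "dz": the shift along the tool's x, y, z in mm; "rx", "ry", "rz": the turn, a rotation vector about the tool's x, y, z in degrees; "jaw": the finger opening in mm, from 0 to 85.4. In form: [{"dx": .., "dy": .., "dz": .., "rx": .., "ry": .., "rz": .., "jaw": ..}, ...]. A call has 1 to 12 rows; each row is the pose to reach, as a shift and turn from the pose commanded when the call began, along the tool's axes at that moment; what a row does not reach only later rows make up. A row lasts 1/12 s, in which the tool goes at most 41.7 mm and 7.16 degrees, less where a joint would pass 70% of its speed; a pose out of reach is approached as far as the arm can. A call with a gripper value outside its range is refused whole. The fingers move at their own pace and stop on an object; "force" is the grip in N (left out, the last holds). Time passes only in rows, so rows that repeat a pose let the fingers close. It gives the time, the measured TCP pose, the force, the opening and the grip force at its end, in the units of the state.
- env.sense(): the state, without advancing time (a new reading comes with each control period).
- env.capture(name): name is "side" or "top"; returns (picture, depth): 480x640x3 uint8, red, green, blue; 480x640 float32, m along the optical axis (not along the pixel's ray), 0 where there is no reading.
- env.camera_model(name): a dict with "mtx" (3x3 intrinsics, pixels), "world_from_camera" (4x4, takes a point from camera to world coordinates). Camera axes: x right, y up, looking along -z (the intrinsics and any distortion apply to the point x, -y, -z); pixel columns grow to the right and rows downward; lengths in m; the calibration is good to about 2 mm. A picture is of the moment at which its call begins. camera_model takes no time and is no camera call.
- env.job_done(): hands the job in; it is judged then, once.
The state is a dict: "time_s": time; "q": joint angles; "joint_velocities": joint speeds; "effort": joint torques, N m; "tool_pos": TCP position; "tool_rot": TCP orientation; "force": force on the tool from outside, world axes, zero at the start; "wrist_torque": the same for the moment, N m; "gripper_width": finger opening in m; "gripper_force": force on a finger pad.
Only numpy, scipy, OpenCV 4.12 (cv2) and the standard library are available. Lean on these libraries where they do the work, as an engineer would, in place of code of your own. Each camera call takes 0.05 s, during which the arm holds its last target. There are 200 camera calls.

### The job

Lay the round plaster rosette gently, face up, on the turntable, wholly inside the red ring, and let go of it. Then pick up the hand lens and hold it level over the middle of the rosette, with its rim at the height of the red pointer tip on the surface gauge, which marks the lens's focal height. Finish still holding the lens there, in the air and steady; do not drop the casting or the lens, and leave the gauge, the square casting, the bowl and the spatula where they are.

Things in the scene. Friction and masses are not known exactly. Their poses are not given: they have to be found in the camera images.
- rosette_center (a point): Loose round white plaster casting with eight raised petals, lying face up on the drying board. Its grip is the plain round rim: 56 mm in diameter, 14 mm high; the petals and boss rise to 22 mm over its underside within 26 mm of the axis. Mass about 60 g. This point lies on its axis, 7 mm above its underside; z is up out of the face.
- head_center (a point): Centre of the flat top of the turntable's aluminium head (180 mm in diameter, its top 60 mm above the bench, 16 mm thick; iron foot 150 mm in diameter). The red ring around this point has a radius of 45 mm. z is up. The foot is fixed; the head turns lightly about this point, which does not matter for the job.
- lens_center (a point): Loose black hand lens (reading glass with a battery handle) lying flat on a cork mat. This point is the centre of the glass, half-way up the 18 mm thick round rim of 76 mm outer diameter. x points from the handle towards the glass, z is up when it lies flat. Mass about 140 g, balance point some 50 to 60 mm from here towards the handle (-x).
- lens_handle (a point): The place to grip the hand lens: on its straight handle, 85 mm from the centre of the glass in -x. The handle is 26 mm wide (y), 18 mm thick (z), flat-sided, and runs from 49 to 153 mm behind the centre of the glass; this point is half-way up its thickness, 9 mm above its underside. Same axes as the lens.
- drying_board: Fixed plywood board, 250 x 150 mm and 12 mm thick (long side along its x), with the rosette and the square casting on it, about 130 mm apart along x. Origin at the centre of its underside, on the bench.
- cork_mat: Fixed cork mat, 240 x 120 mm and 4 mm thick (long side along its x), under the hand lens. Origin at the centre of its underside, on the bench.
- pointer_tip (a point): Red tip of the horizontal scriber of the surface gauge, beyond the turntable as seen from the robot: this is the height at which the middle of the lens rim (half-way up its thickness) must be. It lies 70 to 140 mm sideways of the turntable's centre and 150 to 200 mm above the bench. z is up. The red cap is 20 mm long and 8 mm thick, this point at its free end. From here the scriber (5 mm thick) runs back 90 mm along this point's +x to the spindle.
- gauge: Surface gauge, leave alone: loose iron foot 62 x 74 mm, 26 mm high, 1.3 kg, with an upright steel spindle to 228 mm above the bench and a clamp carrying the scriber, which points along -x. Origin at the centre of the foot's underside.
- square_casting: Bystander: loose square white plaster casting, 52 x 52 mm, 24 mm high, on the drying board. Origin at the centre of its underside.
- bowl: Bystander: loose blue mixing bowl, 116 mm in diameter, 62 mm high. Origin at the centre of its underside.
- spatula: Bystander: loose spatula, 210 mm long, lying flat on the bench, handle to its -x. Origin on the bench, near its middle.
Not all that is in view belongs to the job. Leave any pink or purple look-alike of the part that bears rosette_center alone.

How it is judged:
On the way, in this order (a step that is already met when the one before it is completed fails the run):
1. the rosette lies face up on the turntable inside the red ring, let go (horizontal distance between rosette_center and head_center below 0.017 m and z of rosette_center in the frame of head_center between 0.003 and 0.012 m and angle between rosette_center's own z axis and vertical below 0.12 rad and contact force between rosette and the fingers below 0.05 N and linear speed of rosette below 0.03 m/s), for 0.3 s.
2. the lens is lifted clear by the gripper (contact force between lens and the fingers above 1 N and height (world z) of lens_center above 0.09 m), for 0.2 s.
At the end, for the whole second after the job is handed in: Only the gripper carries the lens, still: glass centre within 15 mm sideways of the rosette's axis, mid-rim within 8 mm of the pointer tip's height, tilt under 7 degrees. The rosette lies face up on the turntable, untouched, its centre within 17 mm of the red ring's centre (horizontal distance between rosette_center and head_center below 0.017 m and z of rosette_center in the frame of head_center between 0.003 and 0.012 m and angle between each of rosette_center, lens_center's own z axis and vertical below 0.12 rad and horizontal distance between lens_center and rosette_center below 0.015 m and z of lens_center in the frame of pointer_tip between -0.008 and 0.008 m and contact force between lens and the fingers above 1 N and contact force between lens and turntable below 0.2 N and contact force between lens and gauge below 0.2 N and contact force between lens and rosette below 0.2 N and linear speed of lens below 0.02 m/s and contact force between rosette and the fingers below 0.05 N); the arm keeps its last pose, push and grip.
It fails at once if the rosette is dropped (falls free by some 20 mm) (linear speed of rosette above 0.6 m/s and contact force between rosette and the fingers below 0.05 N).
It fails at once if the lens is dropped (falls free by some 20 mm) (linear speed of lens above 0.6 m/s and contact force between lens and the fingers below 0.05 N).
It fails at once if the surface gauge or its pointer is shifted by more than 8 mm (distance of any of gauge, pointer_tip from where it was at the start of the episode above 0.008 m).
It fails at once if the square casting, bowl or spatula is shifted by more than 25 mm (distance of any of square_casting, bowl, spatula from where it was at the start of the episode above 0.025 m).
It also fails if it takes over 58 s, if anything falls off the work surface, if the arm or the gripper's body presses on something with over 40 N, if the wrist force passes 120 N, or if a joint passes its speed limit or range.

## Working session

There is one attempt and no reset: what is moved stays moved. The work goes in short steps, Python scripts to look and compute and a tool call to move; the robot and the scene stay as the last step left them, time stands still between calls to the robot, and variables do not carry over. Pictures are saved under pics/ and viewed, at most 10 in all, crops included, and the job is handed in when it is done.

Besides the shell and the picture viewer there is one more tool, called after "Emit:" by a JSON object that holds its "fn" and its "kwargs", one argument or row to a line. apply_moves: Moves the arm, as the interface text tells. Its arguments: {"type":"object","properties":{"moves":{"type":"array"},"force":{"type":"number"}},"required":["moves"]}

```bash
mkdir -p pics; python3 - <<'E'
from station import env
import cv2,numpy as np
for n in("top","side"):
    p,d=env.capture(n); cv2.imwrite(f"pics/{n}0.png",p[:,:,::-1]); np.savez(f"{n}0.npz",p=p,d=d)
    m=env.camera_model(n); print(n,m)
print(env.sense(), env.tcp_to_grasp)
E
```

```text
top {'mtx': array([[532.05735912,   0.        , 318.26328355],
       [  0.        , 532.05735912, 232.05767245],
       [  0.        ,   0.        ,   1.        ]]), 'world_from_camera': array([[-0.01996925,  0.9935276 , -0.1118219 ,  0.40562323],
       [-0.99979667, -0.01953049,  0.00501782,  0.04981839],
       [ 0.00280141,  0.11189937,  0.9937156 ,  1.22938333],
       [ 0.        ,  0.        ,  0.        ,  1.        ]])}
side {'mtx': array([[554.82531531,   0.        , 319.58402907],
       [  0.        , 554.82531531, 234.99341631],
       [  0.        ,   0.        ,   1.        ]]), 'world_from_camera': array([[-0.81533919,  0.34450828, -0.46533435, -0.14900159],
       [-0.57893871, -0.47509907,  0.66265439,  1.02529569],
       [ 0.00721001,  0.80968816,  0.58681607,  0.96819487],
       [ 0.        ,  0.        ,  0.        ,  1.        ]])}
{'time_s': 0.1, 'q': array([ 1.20584096,  0.68991034, -0.19451727,  1.56623833,  0.15730282,
        0.90248257, -0.2151017 ]), 'joint_velocities': array([ 0.00096821, -0.00276337,  0.00070777, -0.00141945,  0.00099755,
       -0.00077741, -0.00122828]), 'effort': array([-3.69992136e-03, -5.40599728e+01, -1.27141960e+00, -1.58984649e+01,
        9.45945445e-03,  4.37771130e-03,  2.43827145e-05]), 'tool_pos': array([ 0.24240375, -0.57545204,  0.23055824]), 'tool_rot': array([-3.07777927e+00, -6.22021438e-01,  6.96928972e-04]), 'force': array([-1.65006675,  0.25535173, -0.64659153]), 'wrist_torque': array([ 0.05154986, -0.02004431, -0.01414522]), 'gripper_force': 0.0, 'gripper_width': 0.08552689045270666} 0.0187
```

View pics/top0.png

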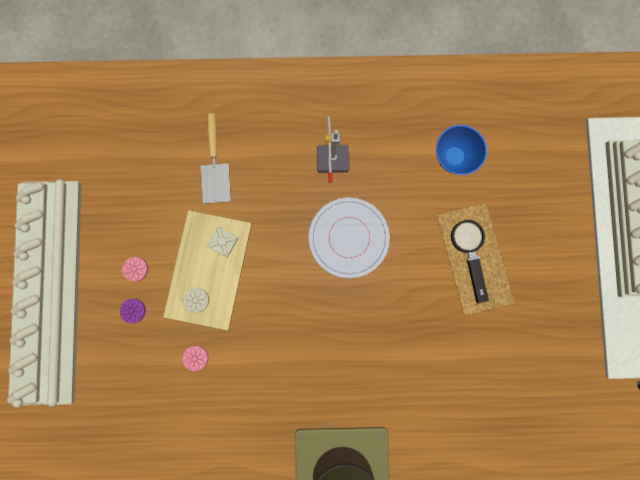

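View pics/side0.png

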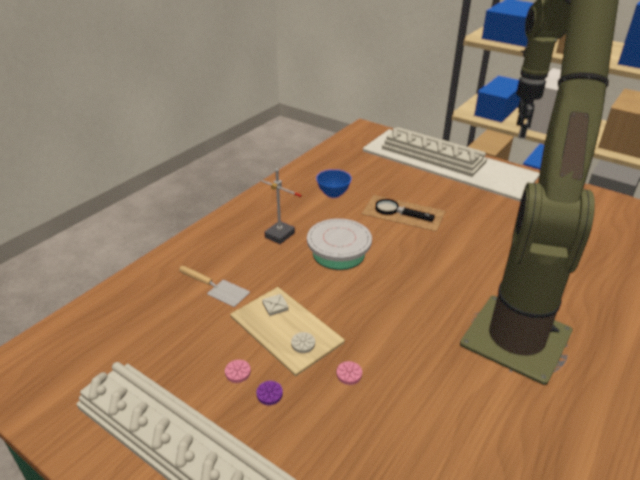

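The white casting on the board at top (196,300) is the rosette. Pink (134,268), pink (195,358) and purple (132,310) are decoys because of their colour and because they aren't on the board. The lens is at (468,237) with its handle to (482,300), the turntable at (349,237) and the red pointer tip at (330,182). I'll measure these next.

```bash
cat > h.py <<'E'
from station import env
import numpy as np,cv2
def cam(n): m=env.camera_model(n); return m["mtx"],m["world_from_camera"]
def ray(n,uv):
    K,T=cam(n); uv=np.atleast_2d(uv).astype(float)
    d=np.c_[(uv[:,0]-K[0,2])/K[0,0],-(uv[:,1]-K[1,2])/K[1,1],-np.ones(len(uv))]
    return T[:3,3],d@T[:3,:3].T
def at_z(n,uv,z):
    o,d=ray(n,uv); return o+d*((z-o[2])/d[:,2])[:,None]
def at_d(n,uv,dep):
    o,d=ray(n,uv); return o+d*np.asarray(dep)[:,None]
def tri(uvA,uvB):
    o1,d1=ray("top",uvA);o2,d2=ray("side",uvB);d1=d1[0];d2=d2[0]
    s=np.linalg.lstsq(np.c_[d1,-d2],o2-o1,rcond=None)[0]
    a=o1+d1*s[0];b=o2+d2*s[1]; return (a+b)/2,np.linalg.norm(a-b)
def cloud(n,p,d,box):
    x0,y0,x1,y1=box; v,u=np.mgrid[y0:y1,x0:x1]; uv=np.c_[u.ravel(),v.ravel()]
    dd=d[y0:y1,x0:x1].ravel(); k=dd>0
    return at_d(n,uv[k],dd[k]),p[y0:y1,x0:x1].reshape(-1,3)[k].astype(int),uv[k]
E
python3 - <<'E'
from h import *
Z=np.load("top0.npz");p,d=Z["p"],Z["d"]; S=np.load("side0.npz");ps,ds=S["p"],S["d"]
def circ(P): 
    c,r=cv2.minEnclosingCircle(P[:,:2].astype(np.float32)); return c,r
X,C,uv=cloud("top",p,d,(178,283,214,317)); k=X[:,2]>.018; print("ros",circ(X[k]),X[k][:,2].max(),X[~k][:,2].mean(),X[k].mean(0))
X,C,uv=cloud("side",ps,ds,(285,328,322,358)); k=X[:,2]>.02; print("ros side",circ(X[k]),X[k].mean(0),X[k][:,2].max())
X,C,uv=cloud("top",p,d,(300,190,400,285)); k=(X[:,2]>.05)&(X[:,2]<.07); print("head",circ(X[k]),np.median(X[k][:,2]))
r=k&(C[:,0]-C[:,1]>25); print("ring",circ(X[r]),cv2.fitEllipse(uv[r].astype(np.float32))); print(at_z("top",cv2.fitEllipse(uv[r].astype(np.float32))[0],.06))
X,C,uv=cloud("top",p,d,(440,210,505,310)); k=(C.max(1)<75); print("lens black z",np.percentile(X[k][:,2],[5,50,95]))
g=k&(uv[:,1]<258); e=cv2.fitEllipse(cv2.convexHull(uv[g].astype(np.float32))); print("rim",e,at_z("top",e[0],.022))
hd=k&(uv[:,1]>262); mr=cv2.minAreaRect(uv[hd].astype(np.float32)); print("handle",mr,at_z("top",[mr[0]],.022),at_z("top",cv2.boxPoints(mr),.022))
for n,P,D,b in(("top",p,d,(320,165,340,190)),("side",ps,ds,(283,185,306,200))):
    x0,y0,x1,y1=b; c=P[y0:y1,x0:x1].astype(int); m=(c[...,0]-c[...,1]>90)&(c[...,0]-c[...,2]>70); v,u=np.nonzero(m); print(n,[(a+x0,bb+y0) for a,bb in zip(u,v)]); print(at_d(n,np.c_[u+x0,v+y0],D[v+y0,u+x0])[::4])
a=cv2.resize(p[270:330,100:230],None,fx=5,fy=5,interpolation=2); b=cv2.resize(ps[160:210,255:310],None,fx=5,fy=5,interpolation=2)
im=np.zeros((560,650,3),np.uint8); im[:300]=a; im[305:555,:275]=b; b2=cv2.resize(p[140:190,310:360],None,fx=5,fy=5,interpolation=2); im[305:555,300:550]=b2
cv2.imwrite("pics/crop.png",im[:,:,::-1])
E
```

```text
ros ((0.4021391272544861, 0.3236975073814392), 0.04741906374692917) 0.03751301911323601 0.01295561991686455 [0.39239557 0.32047719 0.02863458]
ros side ((0.38575950264930725, 0.3134949207305908), 0.036311808973550797) [0.38860556 0.32357323 0.02848747] 0.03754578093503724
head ((0.5236760973930359, -0.02333703450858593), 0.08995426446199417) 0.06094740261352183
ring ((0.49042150378227234, -0.0330449640750885), 0.08117445558309555) ((350.09454345703125, 247.9907989501953), (54.537628173828125, 60.87919235229492), 0.6894542574882507)
[[ 0.50049103 -0.02554532  0.06      ]]
lens black z [0.01344387 0.02198084 0.02625356]
rim ((467.29046630859375, 236.0157928466797), (31.818906784057617, 33.16740417480469), 83.70408630371094) [[ 0.52570686 -0.29633805  0.022     ]]
handle ((477.51177978515625, 281.5529479980469), (40.34906005859375, 11.822707176208496), 77.47119140625) [[ 0.42177427 -0.31415496  0.022     ]] [[ 0.46382907 -0.29332807  0.022     ]
 [ 0.46912933 -0.31986253  0.022     ]
 [ 0.38003842 -0.33482391  0.022     ]
 [ 0.37483454 -0.30849745  0.022     ]]
top [(np.int64(329), np.i
[... 799 characters left out ...]
int64(181)), (np.int64(331), np.int64(181))]
[[0.64205846 0.02063853 0.18292342]
 [0.64051229 0.01860918 0.18053772]
 [0.63738173 0.01679624 0.18525128]
 [0.634191   0.02078262 0.18157539]
 [0.63149995 0.01890705 0.18440396]
 [0.62997549 0.01687334 0.18184198]
 [0.62620984 0.02094084 0.18073454]]
side [(np.int64(296), np.int64(193)), (np.int64(297), np.int64(193)), (np.int64(296), np.int64(194)), (np.int64(297), np.int64(194)), (np.int64(298), np.int64(194)), (np.int64(299), np.int64(194)), (np.int64(298), np.int64(195)), (np.int64(299), np.int64(195)), (np.int64(300), np.int64(195))]
[[0.63581963 0.01977178 0.18371368]
 [0.6287087  0.02026183 0.18339157]
 [0.62613146 0.01488251 0.17848538]]
```

View pics/crop.png

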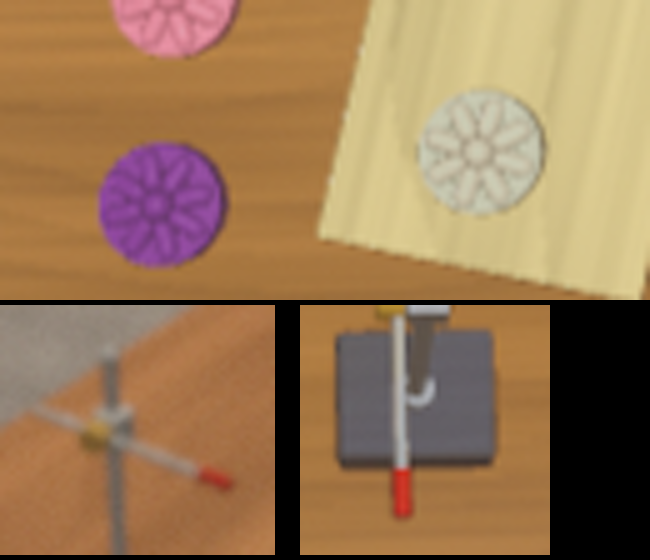

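The crop confirms the white rosette on the board at top (196,300). It also shows the scriber pointing towards the robot and ending in the red cap. The head radius of 90 mm, rim of 75 mm and handle direction all agree with the given sizes. Next I'll refine the rosette and tip positions and compute the moves.

```bash
cat >> h.py <<'E'
from scipy.spatial.transform import Rotation as R
def plan(*pts):
    s=env.sense(); M=R.from_rotvec(s["tool_rot"]).as_matrix(); p=np.array(s["tool_pos"])
    print("now",p.round(4),"psi",np.degrees(np.arctan2(M[1,0],M[0,0])).round(2),"tilt",np.degrees(np.arccos(-M[2,2])).round(2),"q",s["q"].round(2),"F",s["force"].round(1),"w",round(s["gripper_width"],4),round(s["gripper_force"],1),"t",s["time_s"])
    for t in pts: print(t,"->",((np.array(t)-p)@M*1000).round(1))
E
python3 - <<'E'
from h import *
Z=np.load("top0.npz");p,d=Z["p"],Z["d"]
hsv=cv2.cvtColor(p,cv2.COLOR_RGB2HSV)[280:320,175:217]
m=((hsv[...,1]<62)).astype(np.uint8); n,l,st,c=cv2.connectedComponentsWithStats(m); i=1+np.argmax(st[1:,4]); print(st[i],c[i])
v,u=np.nonzero(l==i); e=cv2.fitEllipse(cv2.convexHull(np.c_[u+175,v+280].astype(np.float32))); print(e); print("ros",at_z("top",e[0],.027), "width mm",np.array(e[1])*(1.2/532*1000))
print("crop c",at_z("top",[(195.9,300.1)],.027))
print("tip tri",tri((330,181.5),(300.6,195.4)))
plan((.45,-.35,.23),(.47,-.02,.23),(.39,.32,.15))
E
```

```text
[  9   8  24  25 483] [20.5610766  19.91097308]
((195.57350158691406, 299.8934020996094), (24.18240737915039, 24.924802780151367), 37.91315841674805)
ros [[0.39341007 0.32164092 0.027     ]] width mm [54.54678356 56.22135965]
crop c [[0.39293609 0.32090736 0.027     ]]
tip tri (array([0.62380394, 0.01806042, 0.18002428]), np.float64(0.0034230451889658026))
now [ 0.2424 -0.5755  0.2306] psi 22.85 tilt 0.09 q [ 1.21  0.69 -0.19  1.57  0.16  0.9  -0.22] F [-1.7  0.3 -0.6] w 0.0855 0.0 t 0.1
(0.45, -0.35, 0.23) -> [ 278.9 -127.1    0.7]
(0.47, -0.02, 0.23) -> [ 425.4 -423.5    1.2]
(0.39, 0.32, 0.15) -> [ 483.8 -767.7   81.8]
```

Emit:
{"fn": "apply_moves", "kwargs": {
  "moves": [
    {"dx": 20, "dy": -9},
    {"dx": 50, "dy": -23},
    {"dx": 80, "dy": -37},
    {"dx": 110, "dy": -50},
    {"dx": 140, "dy": -64},
    {"dx": 170, "dy": -78},
    {"dx": 200, "dy": -92},
    {"dx": 230, "dy": -107},
    {"dx": 258, "dy": -122},
    {"dx": 279, "dy": -140},
    {"dx": 294, "dy": -165},
    {"dx": 308, "dy": -193}
  ]
}}

```text
$.moves[0]: bad value
```

Emit:
{"fn": "apply_moves", "kwargs": {
  "moves": [
    {"dx": 14, "dy": -28},
    {"dx": 28, "dy": -56},
    {"dx": 42, "dy": -84},
    {"dx": 56, "dy": -112},
    {"dx": 70, "dy": -140},
    {"dx": 84, "dy": -168},
    {"dx": 98, "dy": -196},
    {"dx": 110, "dy": -224},
    {"dx": 118, "dy": -250},
    {"dx": 122, "dy": -270},
    {"dx": 124, "dy": -280},
    {"dx": 124, "dy": -280}
  ]
}}

```text
$.moves[0]: bad value
```

```bash
python3 - <<'E'
from h import *
plan((.3933,.3215,.12),(.3933,.3215,.06))
E
```

```text
now [ 0.2424 -0.5755  0.2306] psi 22.85 tilt 0.09 q [ 1.21  0.69 -0.19  1.57  0.16  0.9  -0.22] F [-1.7  0.3 -0.6] w 0.0855 0.0 t 0.1
(0.3933, 0.3215, 0.12) -> [ 487.4 -767.8  111.8]
(0.3933, 0.3215, 0.06) -> [ 487.4 -767.7  171.8]
```

Emit:
{"fn": "apply_moves", "kwargs": {
  "moves": [
    {"dx": 20, "dy": -9, "dz": 0, "rx": 0, "ry": 0, "rz": 0, "jaw": 85},
    {"dx": 50, "dy": -23, "dz": 0, "rx": 0, "ry": 0, "rz": 0, "jaw": 85},
    {"dx": 80, "dy": -37, "dz": 0, "rx": 0, "ry": 0, "rz": 0, "jaw": 85},
    {"dx": 110, "dy": -50, "dz": 0, "rx": 0, "ry": 0, "rz": 0, "jaw": 85},
    {"dx": 140, "dy": -64, "dz": 0, "rx": 0, "ry": 0, "rz": 0, "jaw": 85},
    {"dx": 170, "dy": -78, "dz": 0, "rx": 0, "ry": 0, "rz": 0, "jaw": 85},
    {"dx": 200, "dy": -92, "dz": 0, "rx": 0, "ry": 0, "rz": 0, "jaw": 85},
    {"dx": 230, "dy": -107, "dz": 0, "rx": 0, "ry": 0, "rz": 0, "jaw": 85},
    {"dx": 258, "dy": -122, "dz": 0, "rx": 0, "ry": 0, "rz": 0, "jaw": 85},
    {"dx": 279, "dy": -140, "dz": 0, "rx": 0, "ry": 0, "rz": 0, "jaw": 85},
    {"dx": 294, "dy": -165, "dz": 0, "rx": 0, "ry": 0, "rz": 0, "jaw": 85},
    {"dx": 308, "dy": -193, "dz": 0, "rx": 0, "ry": 0, "rz": 0, "jaw": 85}
  ]
}}

```text
time_s: 1.1
tool_pos: [0.4525, -0.2773, 0.2309]
tool_rot: [3.079, 0.623, 0.001]
force: [0.2, -0.2, -0.1]
gripper_width: 0.0854
gripper_force: 0.0
```

Emit:
{"fn": "apply_moves", "kwargs": {
  "moves": [
    {"dx": 14, "dy": -28, "dz": 0, "rx": 0, "ry": 0, "rz": 0, "jaw": 85},
    {"dx": 28, "dy": -56, "dz": 0, "rx": 0, "ry": 0, "rz": 0, "jaw": 85},
    {"dx": 42, "dy": -84, "dz": 0, "rx": 0, "ry": 0, "rz": 0, "jaw": 85},
    {"dx": 56, "dy": -112, "dz": 0, "rx": 0, "ry": 0, "rz": 0, "jaw": 85},
    {"dx": 70, "dy": -140, "dz": 0, "rx": 0, "ry": 0, "rz": 0, "jaw": 85},
    {"dx": 84, "dy": -168, "dz": 0, "rx": 0, "ry": 0, "rz": 0, "jaw": 85},
    {"dx": 98, "dy": -196, "dz": 0, "rx": 0, "ry": 0, "rz": 0, "jaw": 85},
    {"dx": 110, "dy": -224, "dz": 0, "rx": 0, "ry": 0, "rz": 0, "jaw": 85},
    {"dx": 118, "dy": -250, "dz": 0, "rx": 0, "ry": 0, "rz": 0, "jaw": 85},
    {"dx": 122, "dy": -270, "dz": 0, "rx": 0, "ry": 0, "rz": 0, "jaw": 85},
    {"dx": 124, "dy": -280, "dz": 0, "rx": 0, "ry": 0, "rz": 0, "jaw": 85},
    {"dx": 124, "dy": -280, "dz": 0, "rx": 0, "ry": 0, "rz": 0, "jaw": 85}
  ]
}}

```text
time_s: 2.1
tool_pos: [0.4566, 0.03, 0.2312]
tool_rot: [-3.077, -0.629, 0.001]
force: [0.9, -0.2, -0.6]
gripper_width: 0.0852
gripper_force: 0.0
```

```bash
python3 - <<'E'
from h import *
plan((.3933,.3215,.12),(.3933,.3215,.06))
E
```

```text
now [0.4566 0.03   0.2312] psi 23.11 tilt 0.06 q [-0.08  0.48 -0.13  2.05  0.1   0.62 -1.44] F [ 0.9 -0.2 -0.6] w 0.0852 0.0 t 2.1
(0.3933, 0.3215, 0.12) -> [  56.3 -292.8  111.5]
(0.3933, 0.3215, 0.06) -> [  56.3 -292.7  171.5]
```

Emit:
{"fn": "apply_moves", "kwargs": {
  "moves": [
    {"dx": 4, "dy": -20, "dz": 5, "rx": 0, "ry": 0, "rz": 0, "jaw": 85},
    {"dx": 10, "dy": -50, "dz": 15, "rx": 0, "ry": 0, "rz": 0, "jaw": 85},
    {"dx": 16, "dy": -80, "dz": 30, "rx": 0, "ry": 0, "rz": 0, "jaw": 85},
    {"dx": 22, "dy": -112, "dz": 40, "rx": 0, "ry": 0, "rz": 0, "jaw": 85},
    {"dx": 28, "dy": -144, "dz": 52, "rx": 0, "ry": 0, "rz": 0, "jaw": 85},
    {"dx": 34, "dy": -176, "dz": 64, "rx": 0, "ry": 0, "rz": 0, "jaw": 85},
    {"dx": 40, "dy": -208, "dz": 76, "rx": 0, "ry": 0, "rz": 0, "jaw": 85},
    {"dx": 46, "dy": -240, "dz": 90, "rx": 0, "ry": 0, "rz": 0, "jaw": 85},
    {"dx": 52, "dy": -268, "dz": 102, "rx": 0, "ry": 0, "rz": 0, "jaw": 85},
    {"dx": 55, "dy": -286, "dz": 110, "rx": 0, "ry": 0, "rz": 0, "jaw": 85},
    {"dx": 56, "dy": -293, "dz": 112, "rx": 0, "ry": 0, "rz": 0, "jaw": 85},
    {"dx": 56, "dy": -293, "dz": 112, "rx": 0, "ry": 0, "rz": 0, "jaw": 85}
  ]
}}

```text
time_s: 3.1
tool_pos: [0.3952, 0.3197, 0.1187]
tool_rot: [3.079, 0.624, -0.001]
force: [-0.2, -1.2, 0.0]
gripper_width: 0.0849
gripper_force: 0.0
```

```bash
python3 - <<'E'
from h import *
plan((.3933,.3215,.12),(.3933,.3215,.012))
E
```

```text
now [0.3952 0.3197 0.1187] psi 22.92 tilt 0.03 q [-0.76  0.72 -0.03  2.02  0.04  0.4  -1.99] F [-0.2 -1.2  0. ] w 0.0849 0.0 t 3.1
(0.3933, 0.3215, 0.12) -> [-1.  -2.4 -1.3]
(0.3933, 0.3215, 0.012) -> [ -1.   -2.4 106.7]
```

Emit:
{"fn": "apply_moves", "kwargs": {
  "moves": [
    {"dx": 0, "dy": 0, "dz": 15, "rx": 0, "ry": 0, "rz": 0, "jaw": 85},
    {"dx": 0, "dy": 0, "dz": 35, "rx": 0, "ry": 0, "rz": 0, "jaw": 85},
    {"dx": 0, "dy": 0, "dz": 55, "rx": 0, "ry": 0, "rz": 0, "jaw": 85},
    {"dx": 0, "dy": 0, "dz": 75, "rx": 0, "ry": 0, "rz": 0, "jaw": 85},
    {"dx": 0, "dy": 0, "dz": 88, "rx": 0, "ry": 0, "rz": 0, "jaw": 85},
    {"dx": 0, "dy": 0, "dz": 97, "rx": 0, "ry": 0, "rz": 0, "jaw": 85},
    {"dx": 0, "dy": 0, "dz": 100, "rx": 0, "ry": 0, "rz": 0, "jaw": 85},
    {"dx": 0, "dy": 0, "dz": 100, "rx": 0, "ry": 0, "rz": 0, "jaw": 85},
    {"dx": 0, "dy": 0, "dz": 100, "rx": 0, "ry": 0, "rz": 0, "jaw": 85}
  ]
}}

```text
time_s: 3.85
tool_pos: [0.3958, 0.3188, 0.02]
tool_rot: [3.08, 0.62, 0.002]
force: [-0.3, 0.1, 0.2]
gripper_width: 0.0852
gripper_force: 0.0
```

```bash
python3 - <<'E'
from h import *
plan((.3933,.3215,.012))
p,d=env.capture("side"); cv2.imwrite("pics/side1.png",cv2.resize(p[230:400,200:420],None,fx=3.5,fy=3.5)[:,:,::-1])
E
```

```text
now [0.3958 0.3188 0.02  ] psi 22.78 tilt 0.06 q [-0.76  0.91 -0.01  2.05  0.05  0.18 -2.  ] F [-0.3  0.1  0.2] w 0.0852 0.0 t 3.85
(0.3933, 0.3215, 0.012) -> [-1.3 -3.5  8. ]
```

View pics/side1.png

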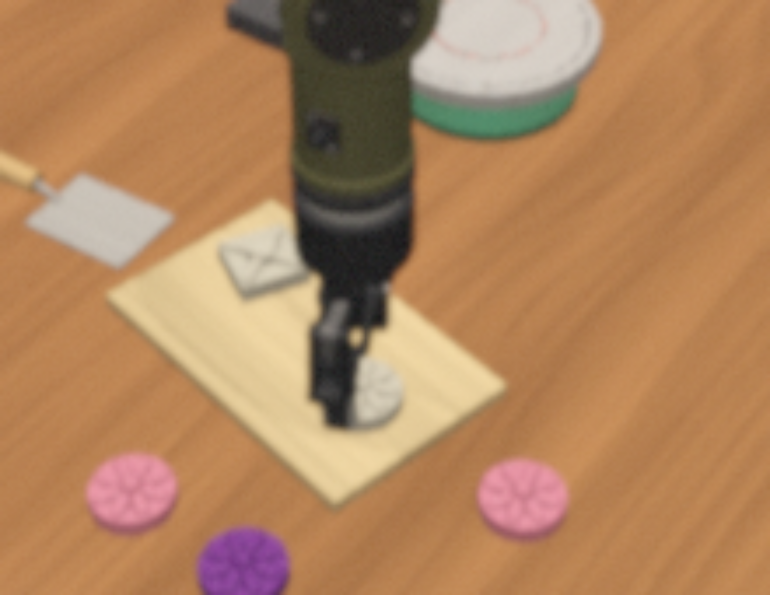

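The fingers straddle the rosette, crop (370,390), with the square casting well clear. I'll correct 3 mm sideways, lower and close.

Emit:
{"fn": "apply_moves", "kwargs": {
  "moves": [
    {"dx": -1, "dy": -3, "dz": 3, "rx": 0, "ry": 0, "rz": 0, "jaw": 85},
    {"dx": -1, "dy": -3, "dz": 8, "rx": 0, "ry": 0, "rz": 0, "jaw": 75},
    {"dx": -1, "dy": -3, "dz": 8, "rx": 0, "ry": 0, "rz": 0, "jaw": 65},
    {"dx": -1, "dy": -3, "dz": 8, "rx": 0, "ry": 0, "rz": 0, "jaw": 60},
    {"dx": -1, "dy": -3, "dz": 8, "rx": 0, "ry": 0, "rz": 0, "jaw": 56},
    {"dx": -1, "dy": -3, "dz": 8, "rx": 0, "ry": 0, "rz": 0, "jaw": 50},
    {"dx": -1, "dy": -3, "dz": 8, "rx": 0, "ry": 0, "rz": 0, "jaw": 50},
    {"dx": -1, "dy": -3, "dz": 8, "rx": 0, "ry": 0, "rz": 0, "jaw": 50},
    {"dx": -1, "dy": -3, "dz": 8, "rx": 0, "ry": 0, "rz": 0, "jaw": 50}
  ],
  "force": 30
}}

```text
time_s: 4.65
tool_pos: [0.3929, 0.3216, 0.0116]
tool_rot: [3.079, 0.622, 0.0]
force: [-1.0, -0.1, 5.7]
gripper_width: 0.0546
gripper_force: 31.4
```

Emit:
{"fn": "apply_moves", "kwargs": {
  "moves": [
    {"dx": 0, "dy": 0, "dz": -4, "rx": 0, "ry": 0, "rz": 0, "jaw": 50},
    {"dx": 0, "dy": 0, "dz": -12, "rx": 0, "ry": 0, "rz": 0, "jaw": 50},
    {"dx": 0, "dy": 0, "dz": -26, "rx": 0, "ry": 0, "rz": 0, "jaw": 50},
    {"dx": 0, "dy": 0, "dz": -42, "rx": 0, "ry": 0, "rz": 0, "jaw": 50},
    {"dx": 0, "dy": 0, "dz": -60, "rx": 0, "ry": 0, "rz": 0, "jaw": 50},
    {"dx": 0, "dy": 0, "dz": -78, "rx": 0, "ry": 0, "rz": 0, "jaw": 50},
    {"dx": 0, "dy": 0, "dz": -94, "rx": 0, "ry": 0, "rz": 0, "jaw": 50},
    {"dx": 0, "dy": 0, "dz": -106, "rx": 0, "ry": 0, "rz": 0, "jaw": 50},
    {"dx": 0, "dy": 0, "dz": -110, "rx": 0, "ry": 0, "rz": 0, "jaw": 50},
    {"dx": 0, "dy": 0, "dz": -110, "rx": 0, "ry": 0, "rz": 0, "jaw": 50}
  ]
}}

```text
time_s: 5.48
tool_pos: [0.3935, 0.3223, 0.1224]
tool_rot: [-3.078, -0.622, -0.003]
force: [0.3, -0.2, -1.0]
gripper_width: 0.0545
gripper_force: 31.8
```

```bash
python3 - <<'E'
from h import *
plan((.5237,-.0233,.122),(.5237,-.0233,.060))
p,d=env.capture("side"); cv2.imwrite("pics/side2.png",cv2.resize(p[200:370,230:430],None,fx=3,fy=3)[:,:,::-1])
E
```

```text
now [0.3935 0.3223 0.1224] psi 22.84 tilt 0.14 q [-0.76  0.71 -0.03  2.02  0.04  0.41 -1.99] F [ 0.3 -0.2 -1. ] w 0.0545 31.8 t 5.4833
(0.5237, -0.0233, 0.122) -> [-1.41e+01  3.69e+02  1.00e-01]
(0.5237, -0.0233, 0.06) -> [-14.3 369.1  62.1]
```

View pics/side2.png

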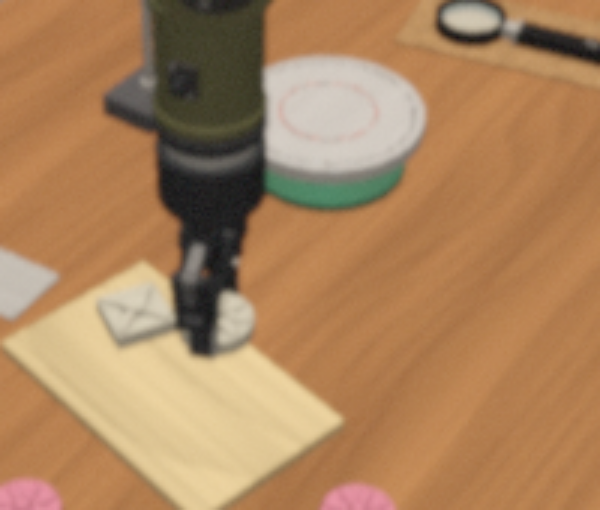

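The rosette is held level at crop (230,320). Now carry it to the turntable.

Emit:
{"fn": "apply_moves", "kwargs": {
  "moves": [
    {"dx": 0, "dy": 8, "dz": 0, "rx": 0, "ry": 0, "rz": 0, "jaw": 50},
    {"dx": -1, "dy": 26, "dz": 0, "rx": 0, "ry": 0, "rz": 0, "jaw": 50},
    {"dx": -2, "dy": 50, "dz": 0, "rx": 0, "ry": 0, "rz": 0, "jaw": 50},
    {"dx": -3, "dy": 76, "dz": 0, "rx": 0, "ry": 0, "rz": 0, "jaw": 50},
    {"dx": -4, "dy": 102, "dz": 0, "rx": 0, "ry": 0, "rz": 0, "jaw": 50},
    {"dx": -5, "dy": 128, "dz": 0, "rx": 0, "ry": 0, "rz": 0, "jaw": 50},
    {"dx": -6, "dy": 154, "dz": 0, "rx": 0, "ry": 0, "rz": 0, "jaw": 50},
    {"dx": -7, "dy": 180, "dz": 0, "rx": 0, "ry": 0, "rz": 0, "jaw": 50},
    {"dx": -8, "dy": 206, "dz": 0, "rx": 0, "ry": 0, "rz": 0, "jaw": 50},
    {"dx": -9, "dy": 232, "dz": 0, "rx": 0, "ry": 0, "rz": 0, "jaw": 50},
    {"dx": -10, "dy": 258, "dz": 0, "rx": 0, "ry": 0, "rz": 0, "jaw": 50},
    {"dx": -11, "dy": 284, "dz": 0, "rx": 0, "ry": 0, "rz": 0, "jaw": 50}
  ]
}}

```text
time_s: 6.53
tool_pos: [0.4925, 0.0537, 0.1203]
tool_rot: [3.079, 0.622, -0.004]
force: [0.2, -1.0, -0.4]
gripper_width: 0.0544
gripper_force: 31.8
```

Emit:
{"fn": "apply_moves", "kwargs": {
  "moves": [
    {"dx": -1, "dy": 24, "dz": 0, "rx": 0, "ry": 0, "rz": 0, "jaw": 50},
    {"dx": -1, "dy": 46, "dz": 0, "rx": 0, "ry": 0, "rz": 0, "jaw": 50},
    {"dx": -2, "dy": 64, "dz": 0, "rx": 0, "ry": 0, "rz": 0, "jaw": 50},
    {"dx": -3, "dy": 76, "dz": 0, "rx": 0, "ry": 0, "rz": 0, "jaw": 50},
    {"dx": -3, "dy": 83, "dz": 0, "rx": 0, "ry": 0, "rz": 0, "jaw": 50},
    {"dx": -3, "dy": 85, "dz": 0, "rx": 0, "ry": 0, "rz": 0, "jaw": 50},
    {"dx": -3, "dy": 85, "dz": 0, "rx": 0, "ry": 0, "rz": 0, "jaw": 50},
    {"dx": -3, "dy": 85, "dz": 0, "rx": 0, "ry": 0, "rz": 0, "jaw": 50},
    {"dx": -3, "dy": 85, "dz": 0, "rx": 0, "ry": 0, "rz": 0, "jaw": 50}
  ]
}}

```text
time_s: 7.28
tool_pos: [0.5229, -0.0224, 0.1211]
tool_rot: [-3.078, -0.625, 0.001]
force: [1.1, 0.2, -1.0]
gripper_width: 0.0546
gripper_force: 31.8
```

```bash
python3 - <<'E'
from h import *
plan((.5237,-.0233,.070),(.5237,-.0233,.060))
E
```

```text
now [ 0.5229 -0.0224  0.1211] psi 22.96 tilt 0.05 q [ 0.05  0.73 -0.15  1.97  0.22  0.46 -1.44] F [ 1.1  0.2 -1. ] w 0.0546 31.8 t 7.2833
(0.5237, -0.0233, 0.07) -> [ 0.4  1.2 51.1]
(0.5237, -0.0233, 0.06) -> [ 0.4  1.2 61.1]
```

Lower in two parts, slowly near contact.

Emit:
{"fn": "apply_moves", "kwargs": {
  "moves": [
    {"dx": 0, "dy": 1, "dz": 8, "rx": 0, "ry": 0, "rz": 0, "jaw": 50},
    {"dx": 0, "dy": 1, "dz": 20, "rx": 0, "ry": 0, "rz": 0, "jaw": 50},
    {"dx": 0, "dy": 1, "dz": 33, "rx": 0, "ry": 0, "rz": 0, "jaw": 50},
    {"dx": 0, "dy": 1, "dz": 45, "rx": 0, "ry": 0, "rz": 0, "jaw": 50},
    {"dx": 0, "dy": 1, "dz": 52, "rx": 0, "ry": 0, "rz": 0, "jaw": 50},
    {"dx": 0, "dy": 1, "dz": 56, "rx": 0, "ry": 0, "rz": 0, "jaw": 50},
    {"dx": 0, "dy": 1, "dz": 58, "rx": 0, "ry": 0, "rz": 0, "jaw": 50},
    {"dx": 0, "dy": 1, "dz": 59, "rx": 0, "ry": 0, "rz": 0, "jaw": 50},
    {"dx": 0, "dy": 1, "dz": 59, "rx": 0, "ry": 0, "rz": 0, "jaw": 50}
  ]
}}

```text
time_s: 8.03
tool_pos: [0.5239, -0.0245, 0.0625]
tool_rot: [3.079, 0.623, 0.001]
force: [-0.5, -0.2, -0.7]
gripper_width: 0.0545
gripper_force: 31.8
```

Emit:
{"fn": "apply_moves", "kwargs": {
  "moves": [
    {"dx": 0, "dy": 0, "dz": 1, "rx": 0, "ry": 0, "rz": 0, "jaw": 50},
    {"dx": 0, "dy": 0, "dz": 1, "rx": 0, "ry": 0, "rz": 0, "jaw": 50},
    {"dx": 0, "dy": 0, "dz": 1, "rx": 0, "ry": 0, "rz": 0, "jaw": 50}
  ]
}}

```text
time_s: 8.28
tool_pos: [0.5239, -0.0247, 0.0616]
tool_rot: [3.079, 0.622, 0.001]
force: [-0.2, -0.4, 0.2]
gripper_width: 0.0544
gripper_force: 31.8
```

Emit:
{"fn": "apply_moves", "kwargs": {
  "moves": [
    {"dx": 0, "dy": 0, "dz": 1, "rx": 0, "ry": 0, "rz": 0, "jaw": 50},
    {"dx": 0, "dy": 0, "dz": 1.5, "rx": 0, "ry": 0, "rz": 0, "jaw": 50},
    {"dx": 0, "dy": 0, "dz": 2, "rx": 0, "ry": 0, "rz": 0, "jaw": 50},
    {"dx": 0, "dy": 0, "dz": 2, "rx": 0, "ry": 0, "rz": 0, "jaw": 50}
  ]
}}

```text
time_s: 8.62
tool_pos: [0.5237, -0.0246, 0.0596]
tool_rot: [3.079, 0.622, 0.0]
force: [-0.8, -0.1, 4.0]
gripper_width: 0.0545
gripper_force: 32.3
```

Emit:
{"fn": "apply_moves", "kwargs": {
  "moves": [
    {"dx": 0, "dy": 0, "dz": 0, "rx": 0, "ry": 0, "rz": 0, "jaw": 57},
    {"dx": 0, "dy": 0, "dz": 0, "rx": 0, "ry": 0, "rz": 0, "jaw": 62},
    {"dx": 0, "dy": 0, "dz": 0, "rx": 0, "ry": 0, "rz": 0, "jaw": 70},
    {"dx": 0, "dy": 0, "dz": 0, "rx": 0, "ry": 0, "rz": 0, "jaw": 80},
    {"dx": 0, "dy": 0, "dz": 0, "rx": 0, "ry": 0, "rz": 0, "jaw": 85},
    {"dx": 0, "dy": 0, "dz": 0, "rx": 0, "ry": 0, "rz": 0, "jaw": 85},
    {"dx": 0, "dy": 0, "dz": -6, "rx": 0, "ry": 0, "rz": 0, "jaw": 85},
    {"dx": 0, "dy": 0, "dz": -20, "rx": 0, "ry": 0, "rz": 0, "jaw": 85},
    {"dx": 0, "dy": 0, "dz": -40, "rx": 0, "ry": 0, "rz": 0, "jaw": 85},
    {"dx": 0, "dy": 0, "dz": -60, "rx": 0, "ry": 0, "rz": 0, "jaw": 85},
    {"dx": 0, "dy": 0, "dz": -75, "rx": 0, "ry": 0, "rz": 0, "jaw": 85},
    {"dx": 0, "dy": 0, "dz": -80, "rx": 0, "ry": 0, "rz": 0, "jaw": 85}
  ]
}}

```text
time_s: 9.62
tool_pos: [0.5249, -0.0246, 0.1418]
tool_rot: [3.079, 0.622, 0.006]
force: [-0.2, -0.5, 0.6]
gripper_width: 0.0852
gripper_force: 0.0
```

```bash
python3 - <<'E'
from h import *
plan((.4419,-.3106,.14),(.4419,-.3106,.0065))
E
```

```text
now [ 0.5249 -0.0246  0.1418] psi 22.84 tilt 0.23 q [ 0.06  0.7  -0.16  1.95  0.22  0.5  -1.43] F [-0.2 -0.5  0.6] w 0.0852 0.0 t 9.6167
(0.4419, -0.3106, 0.14) -> [-187.5  231.3    1.4]
(0.4419, -0.3106, 0.0065) -> [-188.   231.1  134.9]
```

Emit:
{"fn": "apply_moves", "kwargs": {
  "moves": [
    {"dx": -6, "dy": 8, "dz": 0, "rx": 0, "ry": 0, "rz": 0, "jaw": 85},
    {"dx": -22, "dy": 27, "dz": 0, "rx": 0, "ry": 0, "rz": 2, "jaw": 85},
    {"dx": -42, "dy": 52, "dz": 0, "rx": 0, "ry": 0, "rz": 4, "jaw": 85},
    {"dx": -63, "dy": 78, "dz": 0, "rx": 0, "ry": 0, "rz": 6, "jaw": 85},
    {"dx": -84, "dy": 104, "dz": 0, "rx": 0, "ry": 0, "rz": 8, "jaw": 85},
    {"dx": -105, "dy": 130, "dz": 0, "rx": 0, "ry": 0, "rz": 10, "jaw": 85},
    {"dx": -126, "dy": 156, "dz": 0, "rx": 0, "ry": 0, "rz": 11, "jaw": 85},
    {"dx": -147, "dy": 182, "dz": 0, "rx": 0, "ry": 0, "rz": 12, "jaw": 85},
    {"dx": -166, "dy": 206, "dz": 0, "rx": 0, "ry": 0, "rz": 13, "jaw": 85},
    {"dx": -180, "dy": 222, "dz": 0, "rx": 0, "ry": 0, "rz": 13, "jaw": 85},
    {"dx": -187, "dy": 231, "dz": 0, "rx": 0, "ry": 0, "rz": 13, "jaw": 85},
    {"dx": -187, "dy": 231, "dz": 0, "rx": 0, "ry": 0, "rz": 13, "jaw": 85}
  ]
}}

```text
time_s: 10.62
tool_pos: [0.4386, -0.3134, 0.1384]
tool_rot: [3.13, 0.261, -0.004]
force: [0.5, -0.0, -0.3]
gripper_width: 0.085
gripper_force: 0.0
```

```bash
python3 - <<'E'
from h import *
plan((.4419,-.3106,.0065))
p,d=env.capture("top")
cv2.imwrite("pics/top2.png",cv2.resize(p[180:330,300:520],None,fx=3.5,fy=3.5)[:,:,::-1])
X,C,uv=cloud("top",p,d,(300,190,400,285)); k=(X[:,2]>.066)&(X[:,2]<.1); print("ros",cv2.minEnclosingCircle(X[k][:,:2].astype(np.float32)),X[k].mean(0),np.percentile(X[k][:,2],[5,95]))
k=(X[:,2]>.05)&(X[:,2]<.1);print("head",cv2.minEnclosingCircle(X[k][:,:2].astype(np.float32)))
E
```

```text
now [ 0.4386 -0.3134  0.1384] psi 9.53 tilt 0.14 q [ 0.64  0.72 -0.18  1.91  0.24  0.54 -1.11] F [ 0.5 -0.  -0.3] w 0.085 0.0 t 10.6167
(0.4419, -0.3106, 0.0065) -> [  4.   -2.3 131.8]
ros ((0.5217140316963196, -0.02298123575747013), 0.08652587980031967) [ 0.52145494 -0.02310362  0.07583661] [0.06661727 0.08170763]
head ((0.523953378200531, -0.023435628041625023), 0.09012624621391296)
```

View pics/top2.png

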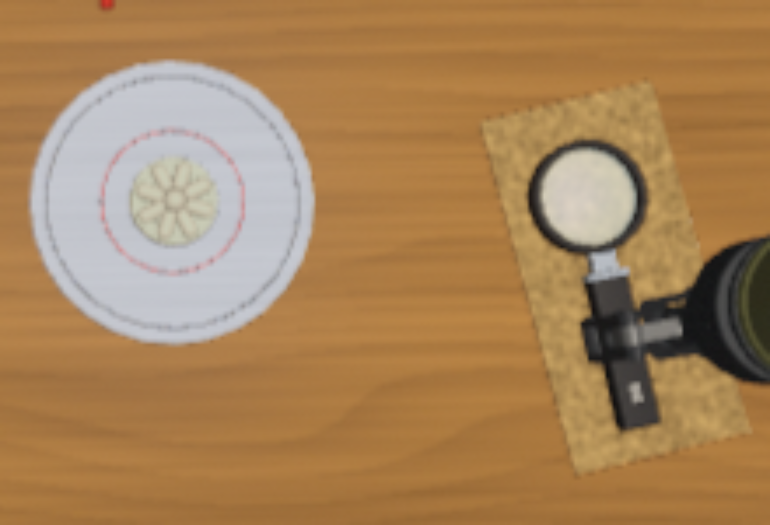

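The rosette sits centred in the red ring, at crop (174,200) against the ring centre at (172,200). The gripper is over the handle, so descend.

Emit:
{"fn": "apply_moves", "kwargs": {
  "moves": [
    {"dx": 1, "dy": -1, "dz": 10, "rx": 0, "ry": 0, "rz": 0, "jaw": 80},
    {"dx": 2, "dy": -1, "dz": 28, "rx": 0, "ry": 0, "rz": 0, "jaw": 70},
    {"dx": 2, "dy": -1, "dz": 50, "rx": 0, "ry": 0, "rz": 0, "jaw": 60},
    {"dx": 2, "dy": -1, "dz": 72, "rx": 0, "ry": 0, "rz": 0, "jaw": 60},
    {"dx": 2, "dy": -1, "dz": 92, "rx": 0, "ry": 0, "rz": 0, "jaw": 60},
    {"dx": 2, "dy": -1, "dz": 108, "rx": 0, "ry": 0, "rz": 0, "jaw": 60},
    {"dx": 2, "dy": -1, "dz": 117, "rx": 0, "ry": 0, "rz": 0, "jaw": 60},
    {"dx": 2, "dy": -1, "dz": 120, "rx": 0, "ry": 0, "rz": 0, "jaw": 60},
    {"dx": 2, "dy": -1, "dz": 120, "rx": 0, "ry": 0, "rz": 0, "jaw": 60},
    {"dx": 2, "dy": -1, "dz": 120, "rx": 0, "ry": 0, "rz": 0, "jaw": 60}
  ]
}}

```text
time_s: 11.5
tool_pos: [0.4435, -0.3081, 0.0197]
tool_rot: [3.13, 0.272, 0.001]
force: [-0.6, 0.5, 0.3]
gripper_width: 0.0601
gripper_force: 0.0
```

```bash
python3 - <<'E'
from h import *
plan((.4419,-.3106,.0065))
E
```

```text
now [ 0.4435 -0.3081  0.0197] psi 9.92 tilt 0.05 q [ 0.58  0.92 -0.1   1.96  0.29  0.28 -1.16] F [-0.6  0.5  0.3] w 0.0601 0.0 t 11.5
(0.4419, -0.3106, 0.0065) -> [-2.   2.2 13.2]
```

Emit:
{"fn": "apply_moves", "kwargs": {
  "moves": [
    {"dx": -1, "dy": 2, "dz": 5, "rx": 0, "ry": 0, "rz": 0, "jaw": 60},
    {"dx": -1, "dy": 2, "dz": 10, "rx": 0, "ry": 0, "rz": 0, "jaw": 55},
    {"dx": -1, "dy": 2, "dz": 12.5, "rx": 0, "ry": 0, "rz": 0, "jaw": 45},
    {"dx": -1, "dy": 2, "dz": 12.5, "rx": 0, "ry": 0, "rz": 0, "jaw": 36},
    {"dx": -1, "dy": 2, "dz": 12.5, "rx": 0, "ry": 0, "rz": 0, "jaw": 30},
    {"dx": -1, "dy": 2, "dz": 12.5, "rx": 0, "ry": 0, "rz": 0, "jaw": 26},
    {"dx": -1, "dy": 2, "dz": 12.5, "rx": 0, "ry": 0, "rz": 0, "jaw": 20},
    {"dx": -1, "dy": 2, "dz": 12.5, "rx": 0, "ry": 0, "rz": 0, "jaw": 20},
    {"dx": -1, "dy": 2, "dz": 12.5, "rx": 0, "ry": 0, "rz": 0, "jaw": 20},
    {"dx": -1, "dy": 2, "dz": 12.5, "rx": 0, "ry": 0, "rz": 0, "jaw": 20}
  ],
  "force": 70
}}

```text
time_s: 12.33
tool_pos: [0.4423, -0.3113, 0.0073]
tool_rot: [3.129, 0.269, 0.001]
force: [-1.1, -1.0, 5.6]
gripper_width: 0.0241
gripper_force: 69.5
```

```bash
python3 - <<'E'
from h import *
plan()
E
```

```text
now [ 0.4423 -0.3113  0.0073] psi 9.83 tilt 0.06 q [ 0.58  0.95 -0.09  1.95  0.3   0.25 -1.16] F [-1.1 -1.   5.6] w 0.0241 69.5 t 12.3333
```

Emit:
{"fn": "apply_moves", "kwargs": {
  "moves": [
    {"dx": 0, "dy": 0, "dz": -4, "rx": 0, "ry": 0, "rz": 0, "jaw": 20},
    {"dx": 0, "dy": 0, "dz": -12, "rx": 0, "ry": 0, "rz": 0, "jaw": 20},
    {"dx": 0, "dy": 0, "dz": -24, "rx": 0, "ry": 0, "rz": 0, "jaw": 20},
    {"dx": 0, "dy": 0, "dz": -40, "rx": 0, "ry": 0, "rz": 0, "jaw": 20},
    {"dx": 0, "dy": 0, "dz": -58, "rx": 0, "ry": 0, "rz": 0, "jaw": 20},
    {"dx": 0, "dy": 0, "dz": -78, "rx": 0, "ry": 0, "rz": 0, "jaw": 20},
    {"dx": 0, "dy": 0, "dz": -98, "rx": 0, "ry": 0, "rz": 0, "jaw": 20},
    {"dx": 0, "dy": 0, "dz": -118, "rx": 0, "ry": 0, "rz": 0, "jaw": 20},
    {"dx": 0, "dy": 0, "dz": -138, "rx": 0, "ry": 0, "rz": 0, "jaw": 20},
    {"dx": 0, "dy": 0, "dz": -154, "rx": 0, "ry": 0, "rz": 0, "jaw": 20},
    {"dx": 0, "dy": 0, "dz": -164, "rx": 0, "ry": 0, "rz": 0, "jaw": 20},
    {"dx": 0, "dy": 0, "dz": -166, "rx": 0, "ry": 0, "rz": 0, "jaw": 20}
  ]
}}

```text
time_s: 13.33
tool_pos: [0.443, -0.3113, 0.1751]
tool_rot: [3.128, 0.27, 0.005]
force: [0.1, -0.1, -1.9]
gripper_width: 0.0243
gripper_force: 68.8
```

```bash
python3 - <<'E'
from h import *
import math
for a in (10,40): plan((.5239-.085*math.cos(math.radians(a)),-.0245-.085*math.sin(math.radians(a)),.1735))
p,d=env.capture("top")
cv2.imwrite("pics/top3.png",cv2.resize(p[180:330,300:520],None,fx=3.5,fy=3.5)[:,:,::-1])
X,C,uv=cloud("top",p,d,(430,190,530,285)); k=(X[:,2]>.15)&(X[:,2]<.22)&(C.max(1)<80)&(uv[:,1]<250); e=cv2.fitEllipse(cv2.convexHull(uv[k].astype(np.float32)));print(e,at_z("top",e[0],.187),np.median(X[k],0)); A=np.c_[X[k][:,:2],np.ones(k.sum())]; print(np.linalg.lstsq(A,X[k][:,2],rcond=None)[0])
E
```

```text
now [ 0.443  -0.3113  0.1751] psi 9.85 tilt 0.21 q [ 0.66  0.66 -0.21  1.88  0.22  0.62 -1.09] F [ 0.1 -0.1 -1.9] w 0.0243 68.8 t 13.3333
(0.44019134099396234, -0.03926009510168908, 0.1735) -> [  43.8 -268.5    1.1]
now [ 0.443  -0.3113  0.1751] psi 9.85 tilt 0.21 q [ 0.66  0.66 -0.21  1.88  0.22  0.62 -1.09] F [ 0.1 -0.1 -1.9] w 0.0243 68.8 t 13.3333
(0.4587862223348869, -0.07913694682335584, 0.1735) -> [  55.3 -226.     1.2]
((489.5437927246094, 227.47872924804688), (38.526371002197266, 38.89886474609375), 69.53350830078125) [[ 0.52537219 -0.29388524  0.187     ]] [ 0.5251478  -0.28998096  0.18932451]
[ 0.01207358 -0.04746683  0.16807125]
```

View pics/top3.png

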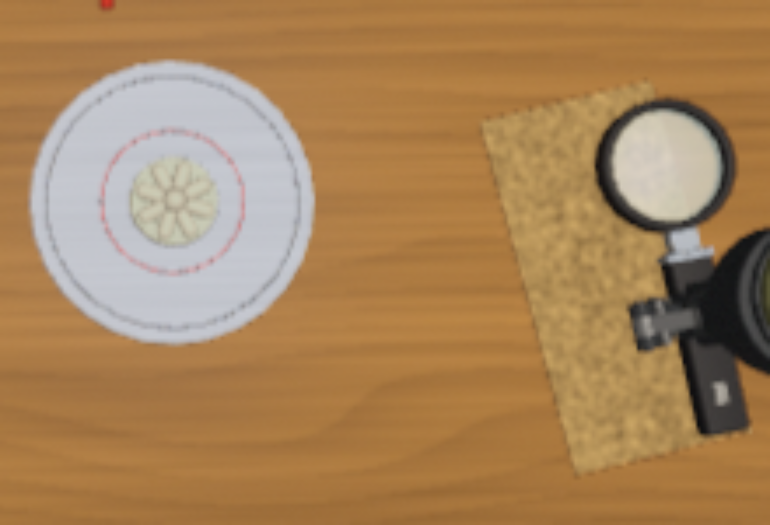

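The lens is held level (tilt under 3°). I'll carry it over the rosette, turning it 30° on the way.

Emit:
{"fn": "apply_moves", "kwargs": {
  "moves": [
    {"dx": 2, "dy": -8, "dz": 0, "rx": 0, "ry": 0, "rz": -1, "jaw": 20},
    {"dx": 7, "dy": -26, "dz": 0, "rx": 0, "ry": 0, "rz": -4, "jaw": 20},
    {"dx": 12, "dy": -48, "dz": 0, "rx": 0, "ry": 0, "rz": -7, "jaw": 20},
    {"dx": 17, "dy": -71, "dz": 0, "rx": 0, "ry": 0, "rz": -10, "jaw": 20},
    {"dx": 23, "dy": -94, "dz": 0, "rx": 0, "ry": 0, "rz": -13, "jaw": 20},
    {"dx": 29, "dy": -117, "dz": 0, "rx": 0, "ry": 0, "rz": -16, "jaw": 20},
    {"dx": 34, "dy": -140, "dz": 0, "rx": 0, "ry": 0, "rz": -19, "jaw": 20},
    {"dx": 40, "dy": -163, "dz": 0, "rx": 0, "ry": 0, "rz": -22, "jaw": 20},
    {"dx": 45, "dy": -185, "dz": 0, "rx": 0, "ry": 0, "rz": -25, "jaw": 20},
    {"dx": 50, "dy": -205, "dz": 0, "rx": 0, "ry": 0, "rz": -28, "jaw": 20},
    {"dx": 54, "dy": -219, "dz": 1, "rx": 0, "ry": 0, "rz": -30, "jaw": 20},
    {"dx": 55, "dy": -226, "dz": 1, "rx": 0, "ry": 0, "rz": -30, "jaw": 20}
  ]
}}

```text
time_s: 14.38
tool_pos: [0.4571, -0.0754, 0.1708]
tool_rot: [-2.948, -1.078, 0.002]
force: [0.8, 0.5, -2.0]
gripper_width: 0.024
gripper_force: 68.8
```

Emit:
{"fn": "apply_moves", "kwargs": {
  "moves": [
    {"dx": 0, "dy": 0, "dz": 0, "rx": 0, "ry": 0, "rz": 0, "jaw": 20},
    {"dx": 0, "dy": 0, "dz": 0, "rx": 0, "ry": 0, "rz": 0, "jaw": 20},
    {"dx": 0, "dy": 0, "dz": 0, "rx": 0, "ry": 0, "rz": 0, "jaw": 20},
    {"dx": 0, "dy": 0, "dz": 0, "rx": 0, "ry": 0, "rz": 0, "jaw": 20}
  ]
}}

```text
time_s: 14.72
tool_pos: [0.4574, -0.0802, 0.1716]
tool_rot: [2.954, 1.067, -0.001]
force: [-0.6, 0.3, -1.3]
gripper_width: 0.0243
gripper_force: 68.8
```

```bash
python3 - <<'E'
from h import *
plan()
p,d=env.capture("top"); ps,ds=env.capture("side")
im=np.zeros((420,800,3),np.uint8); im[:,:390]=cv2.resize(p[150:290,280:410],(390,420)); im[:,400:]=cv2.resize(ps[160:300,250:383],(400,420)); cv2.imwrite("pics/fin.png",im[:,:,::-1])
X,C,uv=cloud("top",p,d,(300,170,410,285)); k=(X[:,2]>.16)&(X[:,2]<.205)&(C.max(1)<85)
c=np.array([.5239,-.0245]); k&=np.linalg.norm(X[:,:2]-c,axis=1)<.046
e=cv2.fitEllipse(cv2.convexHull(uv[k].astype(np.float32))); print(e,at_z("top",e[0],.188),np.percentile(X[k][:,2],[10,50,90]))
A=np.c_[X[k][:,:2],np.ones(k.sum())]; print(np.linalg.lstsq(A,X[k][:,2],rcond=None)[0])
X,C,uv=cloud("side",ps,ds,(280,185,380,280)); k=(X[:,2]>.16)&(X[:,2]<.205)&(C.max(1)<85)&(np.linalg.norm(X[:,:2]-c,axis=1)<.046); print(np.percentile(X[k][:,2],[10,50,90]))
E
```

```text
now [ 0.4574 -0.0802  0.1716] psi 39.71 tilt 0.06 q [ 0.26  0.6  -0.29  2.1   0.34  0.49 -1.17] F [-0.6  0.3 -1.3] w 0.0243 68.8 t 14.7167
((352.9986877441406, 231.62159729003906), (36.0439567565918, 36.45252227783203), 35.04645919799805) [[ 0.52232851 -0.02388011  0.188     ]] [0.18368828 0.1869734  0.1889102 ]
[-0.00853942 -0.00957114  0.19062607]
[0.17542757 0.18307081 0.18822295]
```

View pics/fin.png

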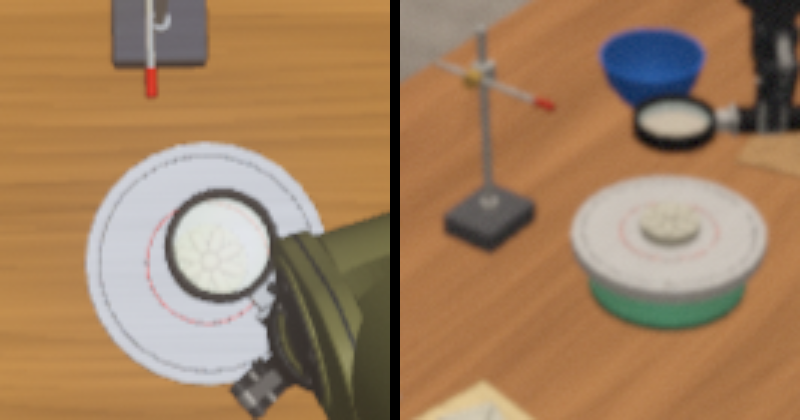

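The lens sits level over the rosette, within about 2 mm sideways, with its rim at about z 0.177 against 0.179 for the tip. I'll raise it 2 mm, settle and hand in.

Emit:
{"fn": "apply_moves", "kwargs": {
  "moves": [
    {"dx": 1, "dy": 0, "dz": -1, "rx": 0, "ry": 0, "rz": 0, "jaw": 20},
    {"dx": 1, "dy": 0, "dz": -2, "rx": 0, "ry": 0, "rz": 0, "jaw": 20},
    {"dx": 1, "dy": 0, "dz": -2, "rx": 0, "ry": 0, "rz": 0, "jaw": 20},
    {"dx": 1, "dy": 0, "dz": -2, "rx": 0, "ry": 0, "rz": 0, "jaw": 20},
    {"dx": 1, "dy": 0, "dz": -2, "rx": 0, "ry": 0, "rz": 0, "jaw": 20},
    {"dx": 1, "dy": 0, "dz": -2, "rx": 0, "ry": 0, "rz": 0, "jaw": 20},
    {"dx": 1, "dy": 0, "dz": -2, "rx": 0, "ry": 0, "rz": 0, "jaw": 20},
    {"dx": 1, "dy": 0, "dz": -2, "rx": 0, "ry": 0, "rz": 0, "jaw": 20},
    {"dx": 1, "dy": 0, "dz": -2, "rx": 0, "ry": 0, "rz": 0, "jaw": 20},
    {"dx": 1, "dy": 0, "dz": -2, "rx": 0, "ry": 0, "rz": 0, "jaw": 20}
  ]
}}

```text
time_s: 15.65
tool_pos: [0.4585, -0.0782, 0.1738]
tool_rot: [2.953, 1.071, -0.0]
force: [0.5, 0.8, -1.8]
gripper_width: 0.0245
gripper_force: 68.8
```

```bash
python3 - <<'E'
from h import *
plan(); print(np.abs(env.sense()["joint_velocities"]).max()); print(env.job_done())
E
```

```text
now [ 0.4585 -0.0782  0.1738] psi 39.85 tilt 0.0 q [ 0.26  0.59 -0.29  2.09  0.34  0.5  -1.16] F [ 0.5  0.8 -1.8] w 0.0245 68.8 t 15.65
0.0025202887559130373
the job is handed in; nothing more can be done
None
```

I handed the job in at about 15.7 s, with no verdict returned: the rosette lies face up and let go inside the red ring, and the lens is held level and steady about 2 mm from its axis, with its rim within about 1 mm of the pointer tip's height by my measurements.

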